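# Close the vial case: flap down, then lid

## Robot

A 6-joint arm with a two-finger parallel gripper is mounted at the origin on a cart in front of the work surface, level with it; the furniture and walls round the work are solid. World frame = base frame: x ahead of the robot, y to its left, z up, the work surface at z = 0. Lengths are in m, angles in rad, forces in N, time in s.
With the tool pointing down it reaches from about 0.3 to 0.875 m from the base axis. Payload 6.4 kg.
Tool frame: the origin (TCP) lies at the very end of the fingers, on their centre line; the grasp point (between the pads) lies grip_point_offset behind it (grip_point_offset is the distance from the TCP to the grasp point, in m); y points along the fingers, x is the direction in which the jaws open and shut, and the axes are right-handed (so a half turn about y gives the same grasp; the last joint's range is limited). The gripper opens to 85 mm and grips with 20 to 120 N. Pads are 22 mm wide; open, the fingers measure 114 mm over their backs; the gripper's body (76 mm by 85 mm) begins 54 mm behind the grasp point. The pads swing forward as they close: fully open they stand 13 mm farther back than shut.
Start: joints at [-1.41, 0.181, 1.607, -0, 1.354, -0.206], TCP at [0.206, -0.537, 0.231] pointing down, gripper open.
Joint ranges: [-2.99, 2.99], [-0.89, 2.07], [0.3, 2.58], [-1.14, 4.28], [0, 2.63], [-3.12, 3.12]. Speed limits (rad/s): [2.57, 2.57, 3.01, 3.14, 3.14, 3.14].

## Interface

Orientations are given as a unit quaternion [w, x, y, z].
In Python, from bench import get_obs, camera, camera_model, hand_in, grip_point_offset gives the robot as it stands.
- The arm moves only by the shell command python3 -m jog 'ROWS'. ROWS is JSON, a list of rows, each a list of 7 numbers: the shift along the tool's x, y, z in mm, then the turn, a rotation vector about the tool's x, y, z in degrees, then the gripper's target within -1 to 1 (shut at 1, half-way at 0, fully open at -1). In form: [[x, y, z, ax, ay, az, grip], ...]. A call has 1 to 8 rows; each row shifts and turns the commanded pose from where the row before left it, along the tool's axes as they then stand; what a row does not reach is not made up. A row lasts 1/12 s, in which the tool goes at most 41.7 mm and 7.16 degrees, less where a joint would pass 70% of its speed; a pose out of reach is approached as far as the arm can. A call is refused whole if a number of a shift passes 41.7 or a number of a turn 7.16, either way. A call with a gripper value outside its range is refused whole. The fingers move at their own pace and stop on an object; the grip force is fixed at half the most. Time passes only in rows, so rows that do not move let the fingers close. It gives the time, the measured TCP pose, the force and the opening at its end, in the units of the state.
- get_obs(): the state, without advancing time (a new reading comes with each control period).
- camera(name): name is "scene" or "side" or "wrist"; returns the picture (480x640x3 uint8, blue, green, red); there is no depth.
- camera_model(name): a dict with "K" (3x3 intrinsics, pixels), "pose" (4x4, takes a point from camera to world coordinates). Camera axes: x right, y down, z forward; pixel columns grow to the right and rows downward; lengths in m; the calibration is good to about 2 mm. A picture is of the moment at which its call begins: read the wrist's pose just before it. camera_model takes no time and is no camera call; for the wrist camera it gives the pose at the moment of the call.
- hand_in(): hands the job in, once; it reports no verdict.
The state is a dict: "time_s": time; "q": joint angles; "dq": joint speeds; "joint_efforts": joint torques, N m; "eef_pos": TCP position; "eef_rot": TCP orientation; "wrist_force": force on the tool from outside, world axes, zero at the start; "torque": the same for the moment, N m; "opening": opening from 0.0 (shut) to 1.0 (fully open).
Only numpy, scipy, OpenCV 4.12 (cv2) and the standard library are available. Lean on these libraries where they do the work, as an engineer would, in place of code of your own. Each camera call takes 0.05 s, during which the arm holds its last target.

## Task

Close up the vial case by pushing with the fingertips or the outside of the fingers only: first fold the upright metal retaining flap all the way down over the vials, then swing the hinged lid fully shut over it. Push gently, grasp and lift nothing, leave the vials standing in their rack and the things round the case where they are, and finish clear of everything.

Things in the scene. Friction and masses are not known exactly. Their poses are not given: they have to be found in the camera images.
- case: open carrying case of plain grey plastic for sample vials, fixed to the worktop; outside 220 mm along its x, 180 mm along its y, rim 82 mm above the worktop (walls 6 mm). Origin: centre of its underside, on the worktop; z up. The lid hinge runs along the +y side, the flap hinge along the -y side. At yaw 0 its x axis points away from the robot, +y to the robot's left. Black trims round the rim project 3 mm from the walls
- flap (a joint): hinge of the retaining flap, rad: 0 = folded flat (level) over the four vials, about 1.57 = standing upright; range 0 to 1.8. It grows as the flap is raised. Stiff (friction about 0.06 Nm): it stays where it is left and must be pushed all the way; about 1 N at the free edge moves it
- lid (a joint): hinge of the lid, rad: 0 = shut, level on the rim; about 1.9 = open, leaning outward to the case's +y side; range 0 to 2.1. It grows as the lid opens. Stiff (friction about 0.32 Nm): it stays where it is left; at most about 4 N at the free edge moves it
- flap_hinge (a point): middle of the flap's hinge line, fixed in the case frame at (0, -81, 69) mm; the hinge line runs along the case's x. The point's axes are the flap's: its y points from the hinge to the free edge, its z is the normal of the face that is outside (facing case -y) when upright and on top when folded. The flap is a bare aluminium plate, 194 mm along the hinge, 4 mm thick (centred on the hinge plane), with a 7 mm round bead along the free edge
- flap_edge (a point): middle of the flap's free edge, 92 mm from its hinge line; flap upright: about 161 mm above the worktop; folded: 69 mm above the worktop, flap's top face at 71 mm (bead 73 mm), 11 mm below the rim
- lid_hinge (a point): middle of the lid's hinge line, fixed in the case frame at (0, 96, 82) mm; runs along the case's x. The point's axes are the lid's: its -y points from the hinge to the free edge, its z is the lid's outward normal (up when shut). The lid is a grey plastic slab, 226 mm along the hinge and 190 mm from hinge to free edge, 8 mm thick: the inner face lies in the hinge plane, the outer face 8 mm outside it (with ribs 1.5 mm higher, for looks only)
- lid_edge (a point): middle of the lid's free edge, 190 mm from the hinge line, half-way through its thickness; open at 1.9 rad it is about 260 mm above the worktop and 60 mm outside the hinge, shut it is 86 mm above the worktop on the case's -y side
- vial_0_mid (a point): centre of a capped sample vial, 25 mm wide, 57 mm tall, loose, one of four in a row along the case's x in wells (28 mm deep) of a white rack under the flap, 40 mm to the -y side of the case's centre; top 63 mm above the worktop; not to be lifted
- vial_1_mid (a point): centre of a capped sample vial, 25 mm wide, 57 mm tall, loose, one of four in a row along the case's x in wells (28 mm deep) of a white rack under the flap, 40 mm to the -y side of the case's centre; top 63 mm above the worktop; not to be lifted
- vial_2_mid (a point): centre of a capped sample vial, 25 mm wide, 57 mm tall, loose, one of four in a row along the case's x in wells (28 mm deep) of a white rack under the flap, 40 mm to the -y side of the case's centre; top 63 mm above the worktop; not to be lifted
- vial_3_mid (a point): centre of a capped sample vial, 25 mm wide, 57 mm tall, loose, one of four in a row along the case's x in wells (28 mm deep) of a white rack under the flap, 40 mm to the -y side of the case's centre; top 63 mm above the worktop; not to be lifted
- beaker_50_mid (a point): centre (half-way up) of a small clear beaker, 44 mm wide, 56 mm tall, standing loose on the worktop 30 to 60 mm outside the case's -y wall; leave alone
- weight_100_mid (a point): centre (half-way up) of a knobbed brass weight, 27 mm wide, 36 mm tall, standing loose on the worktop outside the case's -y wall; leave alone
- tape_roll_mid (a point): centre of a roll of tape, 68 mm wide, 16 mm high, lying loose beyond the case's +x end; leave alone

How it is judged:
On the way, in this order (a step that is already met when the one before it is completed fails the run):
1. the flap is folded down over the vials while the lid is still open (value of joint flap below 0.08 rad and value of joint lid above 0.7 rad), for 0.2 s.
2. the lid is shut over the folded flap (value of joint lid below 0.05 rad and value of joint flap below 0.08 rad), for 0.2 s.
At the end, for the whole second after the job is handed in: Flap folded (below 0.08 rad) and lid shut (below 0.05 rad), all vials upright in their wells, bystanders within 20 mm of where they stood (all of step 2 and height (world z) of each of vial_0_mid, vial_1_mid, vial_2_mid, vial_3_mid below 0.045 m and angle between each of vial_0_mid, vial_1_mid, vial_2_mid, vial_3_mid's own z axis and vertical below 0.25 rad and distance of each of beaker_50_mid, weight_100_mid, tape_roll_mid from where it was at the start of the episode below 0.02 m); the robot touches nothing.
It fails at once if a vial is lifted out of its well or tipped (not (height (world z) of vial_0_mid below 0.045 m) or not (angle between vial_0_mid's own z axis and vertical below 0.25 rad) or not (height (world z) of vial_1_mid below 0.045 m) or not (angle between vial_1_mid's own z axis and vertical below 0.25 rad) or not (height (world z) of vial_2_mid below 0.045 m) or not (angle between vial_2_mid's own z axis and vertical below 0.25 rad) or not (height (world z) of vial_3_mid below 0.045 m) or not (angle between vial_3_mid's own z axis and vertical below 0.25 rad)).
It fails at once if a bystander is lifted, tipped or pushed away by more than 20 mm (distance of any of beaker_50_mid, weight_100_mid, tape_roll_mid from where it was at the start of the episode above 0.02 m).
It fails at once if the flap or lid is pinched, or forced with over 30 N, while it is being swung (pushing takes a few newtons) (contact force between the fingers and case above 30 N and (value of joint flap above 0.15 rad or value of joint lid between 0.15 and 1.6 rad)).
It fails at once if the flap or lid is pressed onto its stop, or the case pressed, with over 60 N (contact force between the fingers and case above 60 N).
It also fails if it takes over 59 s, if anything falls off the work surface, if the arm or the gripper's body presses on something with over 40 N, if the wrist force passes 120 N, or if a joint passes its speed limit or range.

## Working session

There is one attempt and no reset: what is moved stays moved. The work goes in short steps, Python scripts to look and compute and a shell command to move; the robot and the scene stay as the last step left them, time stands still between calls to the robot, and variables do not carry over. Pictures are saved under pics/ and viewed, and the job is handed in when it is done.

```bash
ls; mkdir -p pics; python3 - <<'E'
from bench import *
import cv2,numpy as np
o=get_obs();print(o['time_s'],o['eef_pos'],o['eef_rot'],grip_point_offset, o['opening'])
for n in ("scene","side"):
    cv2.imwrite(f"pics/{n}0.png",camera(n)); m=camera_model(n);print(n,np.round(m['K'],1),np.round(m['pose'],4))
E
```

```text
pics
0.0 [ 0.20614277 -0.53616576  0.23035567] [ 0.5832729  -0.58232591  0.40086935 -0.39999128] 0.0187 0.997334648961977
scene [[593.3   0.  317.7]
 [  0.  593.3 232.3]
 [  0.    0.    1. ]] [[-0.631  -0.599   0.493   0.0176]
 [-0.7756  0.4985 -0.3871  0.4084]
 [-0.0139 -0.6266 -0.7792  0.9522]
 [ 0.      0.      0.      1.    ]]
side [[553.4   0.  325. ]
 [  0.  553.4 236. ]
 [  0.    0.    1. ]] [[ 0.9989 -0.0222  0.0407  0.5648]
 [-0.0462 -0.5469  0.8359 -0.7236]
 [ 0.0037 -0.8369 -0.5473  0.563 ]
 [ 0.      0.      0.      1.    ]]
```

View pics/scene0.png

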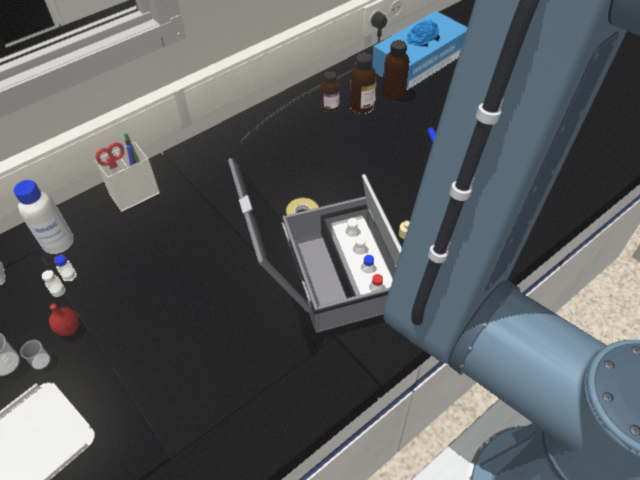

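View pics/side0.png

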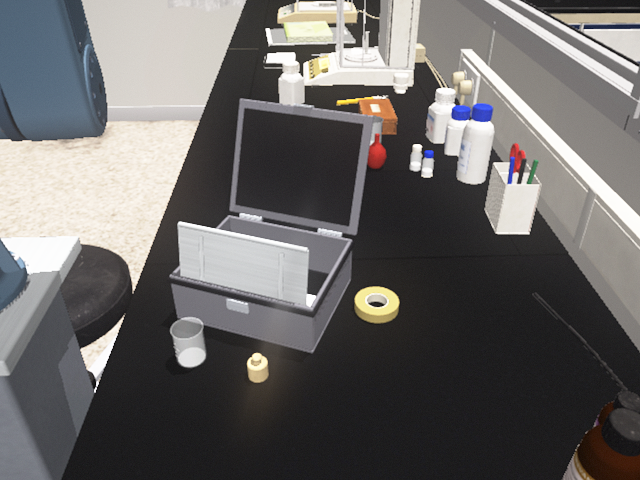

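The side view shows it all: the flap plate runs about (178,225)-(308,300), the lid about (238,100)-(370,235), the beaker is near (189,342), the weight near (258,368) and the tape near (377,304). I'll enlarge it to pick points.

```bash
python3 - <<'E'
import cv2
im=cv2.imread('pics/side0.png')
cv2.imwrite('pics/side0_a.png',cv2.resize(im[210:360,165:365],None,fx=4,fy=4,interpolation=cv2.INTER_CUBIC))
cv2.imwrite('pics/side0_b.png',cv2.resize(im[90:240,215:415],None,fx=4,fy=4,interpolation=cv2.INTER_CUBIC))
E
```

```text
(no output)
```

View pics/side0_a.png

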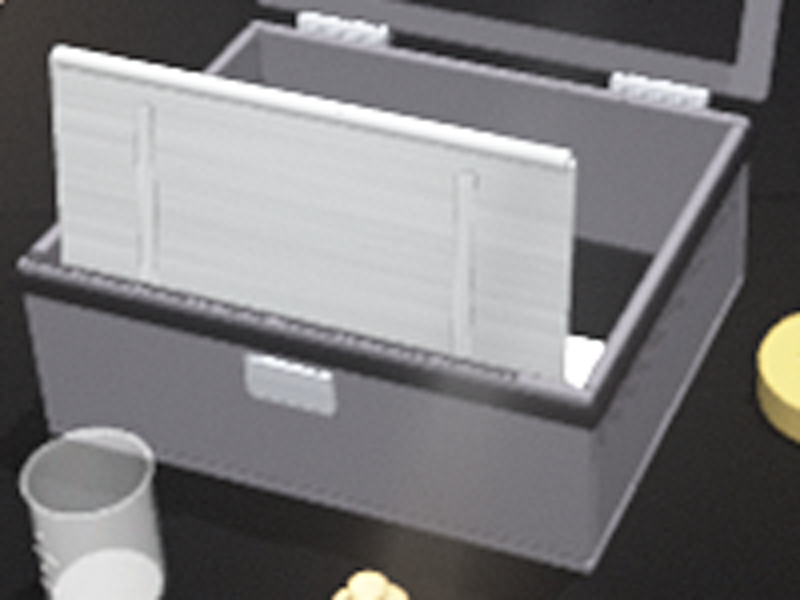

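View pics/side0_b.png

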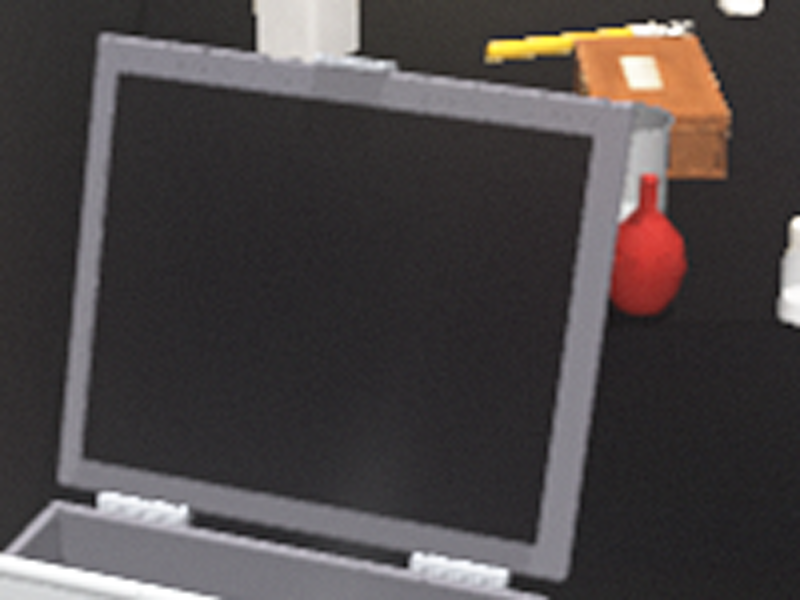

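```bash
cat > h.py <<'E'
import numpy as np,cv2
from bench import *
from scipy.optimize import least_squares
def proj(n,P,m=None):
    m=m or camera_model(n);T=np.linalg.inv(m['pose']);p=np.asarray(P)@T[:3,:3].T+T[:3,3]
    u=p@m['K'].T;return u[:,:2]/u[:,2:]
def C(x,y,a):
    c,s=np.cos(a),np.sin(a);return np.array([[c,-s,0],[s,c,0],[0,0,1]]),np.array([x,y,0])
def flap(a,x,l,n=0):  # case coords
    return [x,-.081+l*np.cos(a)-n*np.sin(a),.069+l*np.sin(a)+n*np.cos(a)]
def lid(a,x,l,n=0):
    return [x,.096-l*np.cos(a)+n*np.sin(a),.082+l*np.sin(a)+n*np.cos(a)]
def ray(n,u,v,z):
    m=camera_model(n);d=m['pose'][:3,:3]@np.linalg.solve(m['K'],[u,v,1]);o=m['pose'][:3,3];return o+d*(z-o[2])/d[2]
E
python3 - <<'E'
from h import *
px=np.array([[313,352.5],[315,311],[169.5,275.8],[352,240.5],[177.5,317.5],[178.2,223],[308.3,250],[240,99.3],[373,115.8]])
m=camera_model('side')
def pts(p):
    R,t=C(*p[:3])
    L=[[.11,-.09,0],[.113,-.093,.08],[-.113,-.093,.08],[.113,.093,.08],[-.11,-.09,0],flap(p[3],-.097,.092),flap(p[3],.097,.092),lid(p[4],-.113,.19),lid(p[4],.113,.19)]
    return np.array(L)@R.T+t
f=lambda p:(proj('side',pts(p),m)-px).ravel()
s=least_squares(f,[.45,.0,0,1.57,1.9],loss='soft_l1')
print(s.x);print(np.round(f(s.x).reshape(-1,2),1))
R,t=C(*s.x[:3])
for n,u,v,z in [('beaker',190,361,0),('weight',258,378,0),('tape',377,311,0.0),('beakertop',187,326,.056)]:
    w=ray('side',u,v,z);print(n,w,(w-t)@R)
print(pts(s.x)[5:])
E
```

```text
[ 0.50867085 -0.03837939 -0.38442714  1.45134173  1.9731734 ]
[[ 0.7  0.4]
 [-0.5  0.3]
 [-3.   0.5]
 [ 3.2 -2.3]
 [-0.1  0.2]
 [-1.3 -0.4]
 [ 0.3 -0.4]
 [-0.1 -1.7]
 [ 0.8 -1. ]]
beaker [ 0.40599427 -0.17115236  0.        ] [-0.04538897 -0.16158893  0.        ]
weight [ 0.50137156 -0.20604684  0.        ] [ 0.05611347 -0.15816742  0.        ]
tape [ 0.67695812 -0.07804313  0.        ] [0.17087957 0.02634364 0.        ]
beakertop [ 0.40776471 -0.16183633  0.056     ] [-0.04724152 -0.15228888  0.056     ]
[[ 0.39248497 -0.06692625  0.16034439]
 [ 0.57232557 -0.13968171  0.16034439]
 [ 0.46782511  0.16196676  0.25682522]
 [ 0.67733014  0.0772104   0.25682522]]
```

```bash
cat >> h.py <<'E'
from scipy.spatial.transform import Rotation as Ro
P=(0.5087,-0.0384,-0.3844)
def tool():
    o=get_obs();q=o['eef_rot'];return np.array(o['eef_pos']),Ro.from_quat([q[1],q[2],q[3],q[0]]).as_matrix()
def case_to_w(c):
    R,t=C(*P);return R@np.asarray(c)+t
def st():
    o=get_obs();p,T=tool();R,t=C(*P)
    print('t',round(o['time_s'],2),'case pos mm',np.round((p-t)@R*1e3,1),'F case',np.round(R.T@o['wrist_force'],1),'open',round(o['opening'],2))
    print('tool axes in case cols\n',np.round(R.T@T,3))
def to(c):
    p,T=tool();d=case_to_w(np.array(c)/1e3)-p
    print('shift tool mm',np.round(T.T@d*1e3,1))
E
python3 - <<'E'
from h import *
st(); to([0,-150,200])
R,t=C(*P);p,T=tool()
# fwd axes: want tool y=-z, tool x along +-case x / y
for nm,xa in (('x//case x',[1,0,0]),('x//-x',[-1,0,0]),('x//y',[0,1,0]),('x//-y',[0,-1,0])):
    ya=np.array([0,0,-1]);D=R@np.stack([xa,ya,np.cross(xa,ya)],1)
    print(nm,np.round(Ro.from_matrix(T.T@D).as_rotvec(degrees=True),1))
E
```

```text
t 0.1 case pos mm [ -93.8 -575.   230.5] F case [ 0.6 -0.1  0.7] open 1.0
tool axes in case cols
 [[ 0.683 -0.001  0.731]
 [-0.731  0.001  0.683]
 [-0.002 -1.     0.   ]]
shift tool mm [-246.5   31.   358.6]
x//case x [ -0.1 -47.   -0.1]
x//-x [ 1.00e-01  1.33e+02 -1.00e-01]
x//y [-1.00e-01 -1.37e+02 -0.00e+00]
x//-y [ 0.  43.  -0.1]
```

```bash
python3 -m jog '[[0,0,0,0,-6.7,0,1],[0,0,0,0,-6.7,0,1],[0,0,0,0,-6.7,0,1],[0,0,0,0,-6.7,0,1],[0,0,0,0,-6.7,0,1],[0,0,0,0,-6.7,0,1],[0,0,0,0,-6.8,0,1],[0,0,0,0,0,0,1]]'; python3 -c "
from h import *
st();to([0,-150,200])"
```

```text
time_s: 0.77
eef_pos: [0.2062, -0.5364, 0.2308]
eef_rot: [0.695, -0.694, 0.133, -0.133]
wrist_force: [-0.7, -0.6, -1.0]
opening: 0.0
t 0.77 case pos mm [ -93.7 -575.1  230.8] F case [-0.4 -0.8 -1. ] open 0.0
tool axes in case cols
 [[ 1.    -0.001 -0.005]
 [ 0.005  0.001  1.   ]
 [-0.001 -1.     0.001]]
shift tool mm [ 95.8  31.1 424.6]
```

```bash
python3 -m jog '[[12,4,30,0,0,0,1],[12,4,30,0,0,0,1],[12,4,30,0,0,0,1],[12,4,30,0,0,0,1],[12,4,30,0,0,0,1],[12,4,30,0,0,0,1],[12,4,30,0,0,0,1],[12,3,30,0,0,0,1]]';python3 -m jog '[[0,0,30,0,0,0,1],[0,0,30,0,0,0,1],[0,0,30,0,0,0,1],[0,0,30,0,0,0,1],[0,0,30,0,0,0,1],[0,0,20,0,0,0,1],[0,0,0,0,0,0,1],[0,0,0,0,0,0,1]]'; python3 - <<'E'
from h import *
import cv2
st();to([0,-120,147])
for n in ("scene","side","wrist"): cv2.imwrite(f"pics/{n}1.png",camera(n))
E
```

```text
time_s: 1.43
eef_pos: [0.3858, -0.3486, 0.1998]
eef_rot: [0.694, -0.694, 0.136, -0.136]
wrist_force: [0.9, 0.2, -0.4]
opening: 0.001
time_s: 2.1
eef_pos: [0.4489, -0.1916, 0.2002]
eef_rot: [-0.694, 0.694, -0.135, 0.135]
wrist_force: [0.6, -0.2, -0.6]
opening: 0.001
t 2.1 case pos mm [   2.  -164.5  200.2] F case [ 0.6  0.1 -0.6] open 0.0
tool axes in case cols
 [[ 1. -0. -0.]
 [ 0. -0.  1.]
 [-0. -1. -0.]]
shift tool mm [-2.  53.1 44.5]
```

View pics/side1.png

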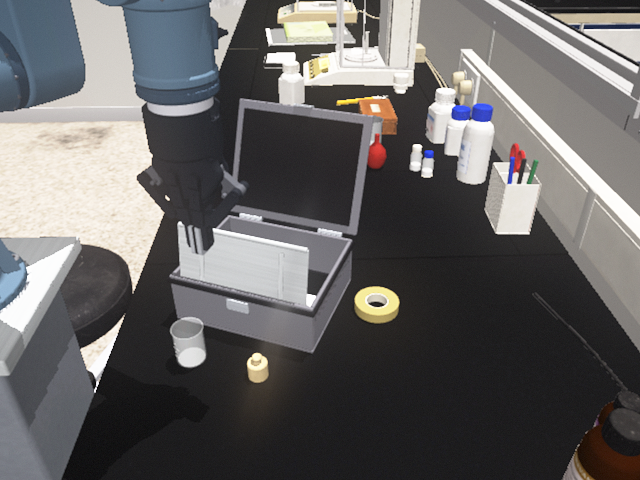

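View pics/scene1.png

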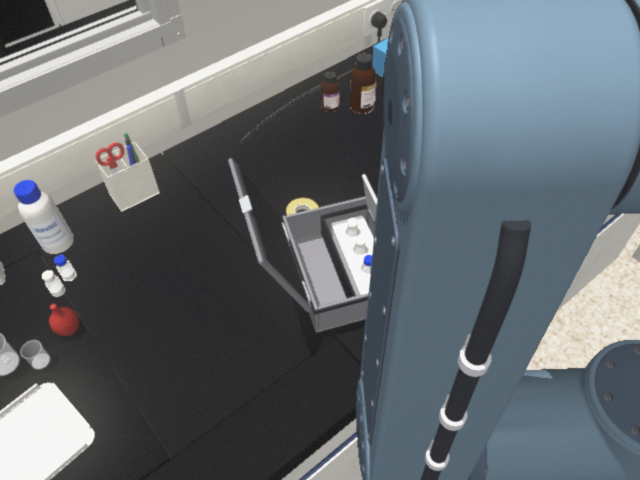

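View pics/wrist1.png

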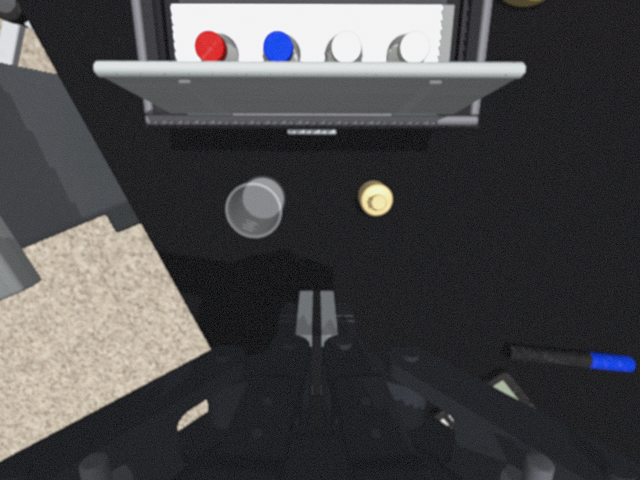

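The wrist picture shows the case square to the image, with the flap bead from (98,69) to (522,69) and the front trim corners at (147,121) and (478,121). The tip points at the middle of the flap. I'll check these against the fit.

```bash
python3 - <<'E'
from h import *
m=camera_model('wrist')
L=[flap(1.45,-.097,.092),flap(1.45,.097,.092),[-.113,-.093,.08],[.113,-.093,.08],[-.113,-.093,.082],flap(1.57,0,.092)]
print(np.round(proj('wrist',[case_to_w(c) for c in L],m),1))
p,T=tool();print(proj('side',[p]),proj('wrist',[p],m))
E
```

```text
[[ 94.4  72.4]
 [529.2  71.7]
 [143.9 126.9]
 [482.5 126.3]
 [142.6 126.9]
 [311.9  98.3]]
[[201.58291307 249.9892646 ]] [[317.32116091 308.82046405]]
```

```bash
python3 -m jog '[[-1,14,12,0,0,0,1],[-1,14,12,0,0,0,1],[0,14,12,0,0,0,1],[0,12,12,0,0,0,1],[0,0,10,0,0,0,1],[0,0,4,0,0,0,1],[0,0,3,0,0,0,1],[0,0,0,0,0,0,1]]'; python3 - <<'E'
from h import *
import cv2
st()
for n in ("side","wrist"): cv2.imwrite(f"pics/{n}2.png",camera(n))
# planned path: corner at l from hinge
for a in np.arange(1.45,-.01,-.1):
    l=.076; c=flap(a,0,l,.002)
    print(round(a,2),np.round([c[1]*1e3-11,c[2]*1e3],1))
E
```

```text
time_s: 2.92
eef_pos: [0.4719, -0.132, 0.1473]
eef_rot: [-0.694, 0.694, -0.134, 0.135]
wrist_force: [0.3, 0.2, 0.7]
opening: -0.003
t 2.92 case pos mm [   1.  -100.5  147.3] F case [0.2 0.3 0.7] open -0.0
tool axes in case cols
 [[ 1.     0.002 -0.   ]
 [ 0.    -0.     1.   ]
 [ 0.002 -1.    -0.   ]]
1.45 [-84.8 144.7]
1.35 [-77.3 143.6]
1.25 [-69.9 141.8]
1.15 [-62.8 139.2]
1.05 [-55.9 135.9]
0.95 [-49.4 132. ]
0.85 [-43.3 127.4]
0.75 [-37.8 122.3]
0.65 [-32.7 116.6]
0.55 [-28.3 110.4]
0.45 [-24.4 103.9]
0.35 [-21.3  96.9]
0.25 [-18.9  89.7]
0.15 [-17.2  82.3]
0.05 [-16.2  74.8]
```

View pics/side2.png

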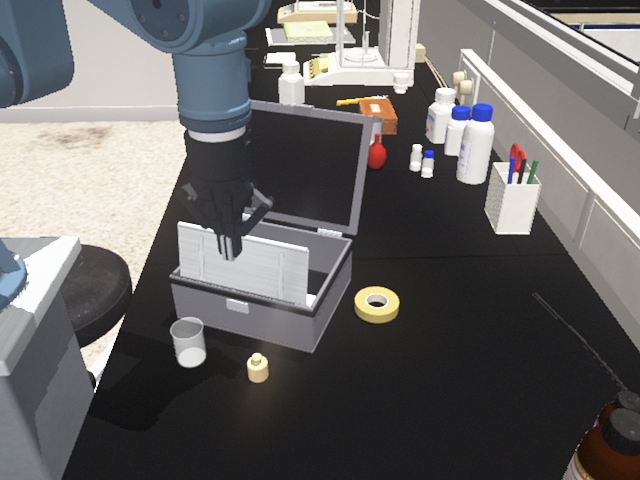

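View pics/wrist2.png

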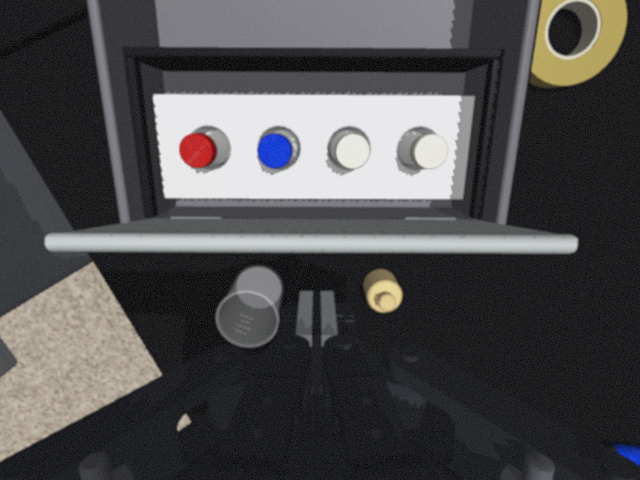

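The tip sits outside the flap plate with about 15 mm to spare. Next is the push along the arc, in small steps.

```bash
python3 -m jog '[[0,0,4,0,0,0,1],[0,0,4,0,0,0,1],[0,0,4,0,0,0,1],[0,1,4,0,0,0,1],[0,2,4,0,0,0,1],[0,1,4,0,0,0,1],[0,1,4,0,0,0,1],[0,1,4,0,0,0,1]]'; python3 -m jog '[[0,2,4,0,0,0,1],[0,2,4,0,0,0,1],[0,2,4,0,0,0,1],[0,3,4,0,0,0,1],[0,3,4,0,0,0,1],[0,3,4,0,0,0,1]]';python3 -c "
from h import *
st()
cv2.imwrite('pics/wrist3.png',camera('wrist'))
cv2.imwrite('pics/side3.png',camera('side'))
"
```

```text
time_s: 3.68
eef_pos: [0.4833, -0.1014, 0.1401]
eef_rot: [-0.694, 0.694, -0.135, 0.135]
wrist_force: [-0.0, -1.2, 0.5]
opening: -0.003
time_s: 4.18
eef_pos: [0.4923, -0.0792, 0.1249]
eef_rot: [0.694, -0.694, 0.135, -0.135]
wrist_force: [-0.3, 0.1, 0.0]
opening: -0.007
t 4.18 case pos mm [ 1.000e-01 -4.390e+01  1.249e+02] F case [-0.3 -0.   0. ] open -0.01
tool axes in case cols
 [[ 1.     0.    -0.001]
 [ 0.001  0.     1.   ]
 [ 0.    -1.     0.   ]]
```

View pics/side3.png

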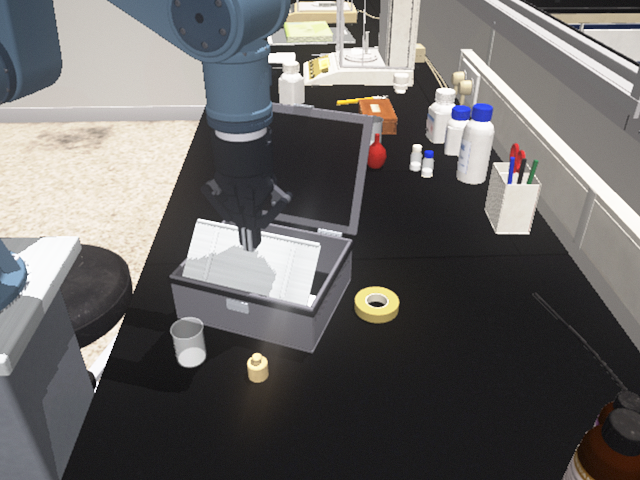

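View pics/wrist3.png

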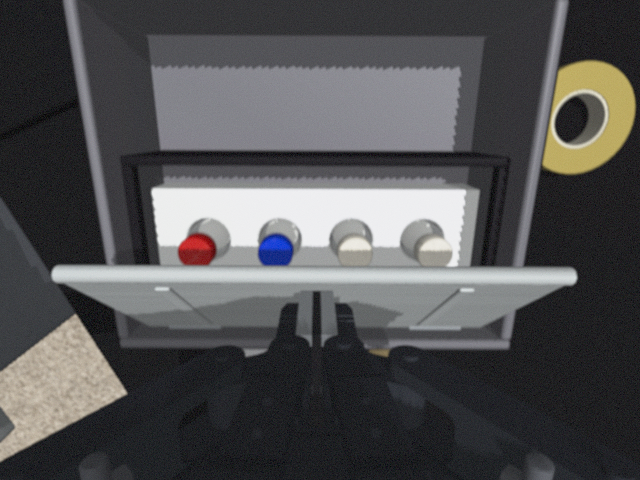

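The flap is about half-way down and the forces are small, so I'll carry on along the arc.

```bash
python3 -m jog '[[0,4,3,0,0,0,1],[0,4,3,0,0,0,1],[0,4,3,0,0,0,1],[0,4,3,0,0,0,1],[0,4,3,0,0,0,1],[0,4,2,0,0,0,1],[0,4,2,0,0,0,1],[0,4,2,0,0,0,1]]'; python3 -m jog '[[0,4,1,0,0,0,1],[0,4,1,0,0,0,1],[0,4,1,0,0,0,1],[0,2,0,0,0,0,1],[0,0,0,0,0,0,1]]';python3 -c "
from h import *
st()"
```

```text
time_s: 4.95
eef_pos: [0.5, -0.0599, 0.0928]
eef_rot: [-0.694, 0.694, -0.135, 0.135]
wrist_force: [-0.3, -0.7, 0.5]
opening: -0.001
time_s: 5.37
eef_pos: [0.5007, -0.0571, 0.0786]
eef_rot: [0.694, -0.694, 0.135, -0.134]
wrist_force: [-0.3, 0.6, -0.4]
opening: 0.005
t 5.37 case pos mm [ -0.4 -20.4  78.6] F case [-0.5  0.4 -0.4] open 0.0
tool axes in case cols
 [[ 1.    -0.001 -0.001]
 [ 0.001 -0.     1.   ]
 [-0.001 -1.    -0.   ]]
```

```bash
python3 -m jog '[[0,2,0,0,0,0,1],[0,2,0,0,0,0,1],[0,2,0,0,0,0,1],[0,0,0,0,0,0,1]]'; python3 -m jog '[[0,1,0,0,0,0,1],[0,0,0,0,0,0,1],[0,0,0,0,0,0,1]]';python3 -c "
from h import *
st()"
```

```text
time_s: 5.7
eef_pos: [0.501, -0.0573, 0.073]
eef_rot: [-0.694, 0.694, -0.135, 0.135]
wrist_force: [0.3, -0.1, 0.1]
opening: 0.003
time_s: 5.95
eef_pos: [0.5011, -0.0573, 0.0723]
eef_rot: [-0.694, 0.694, -0.135, 0.135]
wrist_force: [0.7, -0.2, -0.3]
opening: 0.003
t 5.95 case pos mm [  0.1 -20.4  72.3] F case [ 0.7  0.  -0.3] open 0.0
tool axes in case cols
 [[ 1.    -0.    -0.001]
 [ 0.001 -0.     1.   ]
 [-0.    -1.    -0.   ]]
```

```bash
python3 -m jog '[[0,1,0,0,0,0,1],[0,0,0,0,0,0,1],[0,0,0,0,0,0,1]]';python3 -m jog '[[0,1,0,0,0,0,1],[0,0,0,0,0,0,1],[0,0,0,0,0,0,1]]';
```

```text
time_s: 6.2
eef_pos: [0.5011, -0.0573, 0.0713]
eef_rot: [0.694, -0.694, 0.135, -0.135]
wrist_force: [0.4, 0.8, -0.1]
opening: 0.001
time_s: 6.45
eef_pos: [0.5013, -0.0574, 0.071]
eef_rot: [-0.694, 0.694, -0.135, 0.135]
wrist_force: [-2.9, 0.2, 5.8]
opening: -0.001
```

The tip stopped at z = 71.0 mm with 6 N upward, which matches the flap's folded height. I'll retreat upwards and check.

```bash
python3 -m jog '[[0,-5,0,0,0,0,1],[0,-20,0,0,0,0,1],[0,-35,0,0,0,0,1],[0,-35,0,0,0,0,1],[0,-35,0,0,0,0,1],[0,-35,0,0,0,0,1],[0,-35,0,0,0,0,1],[0,-30,0,0,0,0,1]]';python3 -m jog '[[0,-5,0,0,0,0,1],[0,0,0,0,0,0,1]]'; python3 - <<'E'
from h import *
st();to([0,235,310])
for n in ("scene","side","wrist"): cv2.imwrite(f"pics/{n}4.png",camera(n))
E
```

```text
time_s: 7.12
eef_pos: [0.5013, -0.0573, 0.3032]
eef_rot: [-0.694, 0.694, -0.134, 0.136]
wrist_force: [0.2, -0.0, -0.1]
opening: -0.0
time_s: 7.28
eef_pos: [0.5024, -0.0577, 0.3083]
eef_rot: [-0.694, 0.694, -0.133, 0.137]
wrist_force: [0.7, 0.2, -0.4]
opening: 0.003
t 7.28 case pos mm [  1.4 -20.3 308.3] F case [ 0.6  0.5 -0.4] open 0.0
tool axes in case cols
 [[ 1.     0.006 -0.001]
 [ 0.001  0.     1.   ]
 [ 0.006 -1.     0.   ]]
shift tool mm [ -1.2  -1.7 255.3]
```

View pics/side4.png

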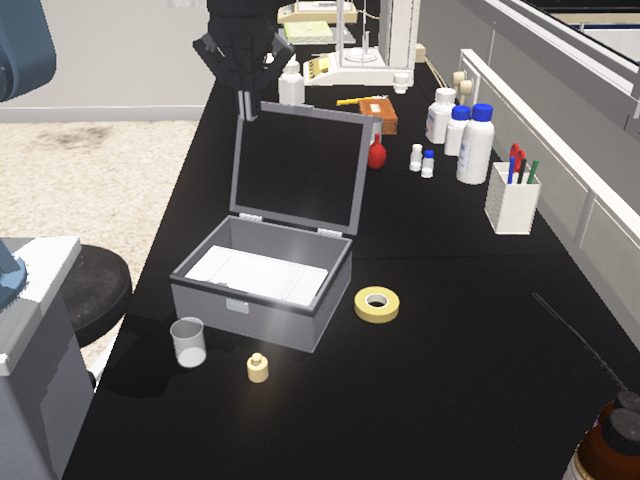

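View pics/wrist4.png

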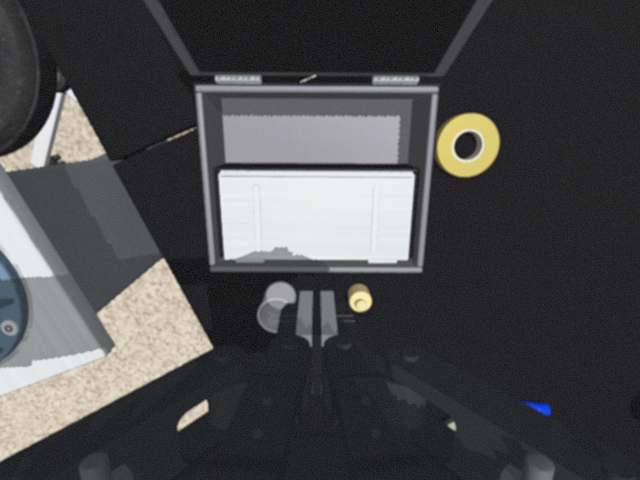

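View pics/scene4.png

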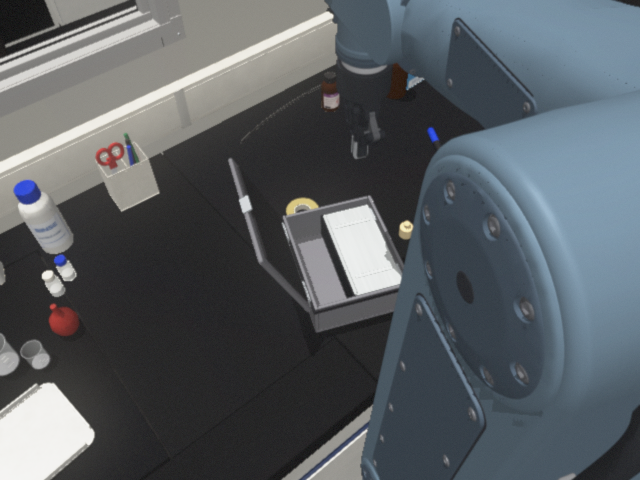

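```bash
python3 - <<'E'
from h import *
m=camera_model('side')
im=cv2.imread('pics/side4.png')
for a in (0,.08):
    print(a,np.round(proj('side',[case_to_w(flap(a,x,.0955)) for x in(-.097,.097)],m),1), np.round(proj('side',[case_to_w(flap(a,x,0,.002)) for x in(-.097,.097)],m),1))
cv2.imwrite('pics/side4_c.png',cv2.resize(im[210:330,165:365],None,fx=4,fy=4,interpolation=cv2.INTER_CUBIC))
E
```

```text
0 [[214.1 245.1]
 [329.5 269.7]] [[181.6 278.8]
 [306.6 308.3]]
0.08 [[213.5 241.2]
 [329.5 265.7]] [[181.6 278.8]
 [306.6 308.3]]
```

View pics/side4_c.png

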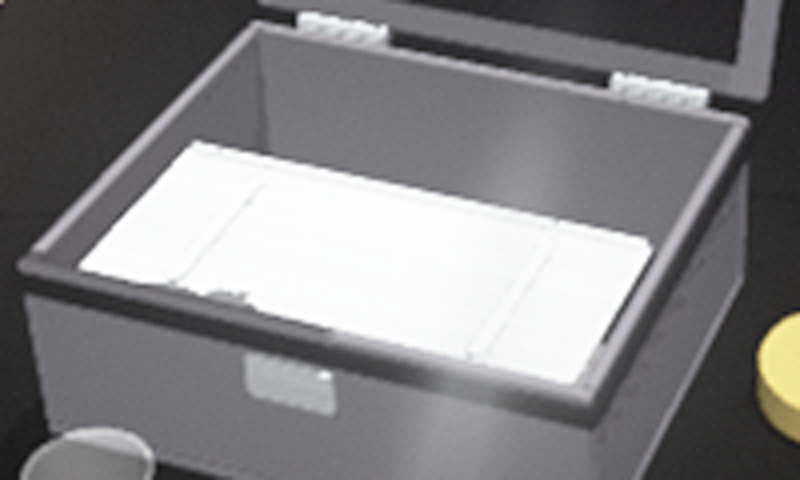

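```bash
python3 -m jog '[[0,0,32,0,0,0,1],[0,0,32,0,0,0,1],[0,0,32,0,0,0,1],[0,0,32,0,0,0,1],[0,0,32,0,0,0,1],[0,0,32,0,0,0,1],[0,0,32,0,0,0,1],[0,0,31,0,0,0,1]]'; python3 -m jog '[[0,0,0,0,0,0,1],[0,0,0,0,0,0,1]]'; python3 - <<'E'
from h import *
st();to([0,235,225])
for n in ("scene","side","wrist"): cv2.imwrite(f"pics/{n}5.png",camera(n))
E
```

```text
time_s: 8.1
eef_pos: [0.596, 0.1807, 0.3025]
eef_rot: [-0.694, 0.695, -0.136, 0.133]
wrist_force: [-1.0, 0.2, 0.2]
opening: -0.001
time_s: 8.27
eef_pos: [0.5957, 0.1805, 0.3022]
eef_rot: [-0.694, 0.695, -0.136, 0.132]
wrist_force: [-0.7, -0.9, -0.0]
opening: -0.005
t 8.27 case pos mm [ -1.5 235.5 302.2] F case [-0.3 -1.1 -0. ] open -0.0
tool axes in case cols
 [[ 1.    -0.004 -0.003]
 [ 0.003 -0.002  1.   ]
 [-0.004 -1.    -0.002]]
shift tool mm [ 1.8 77.2 -0.4]
```

View pics/side5.png

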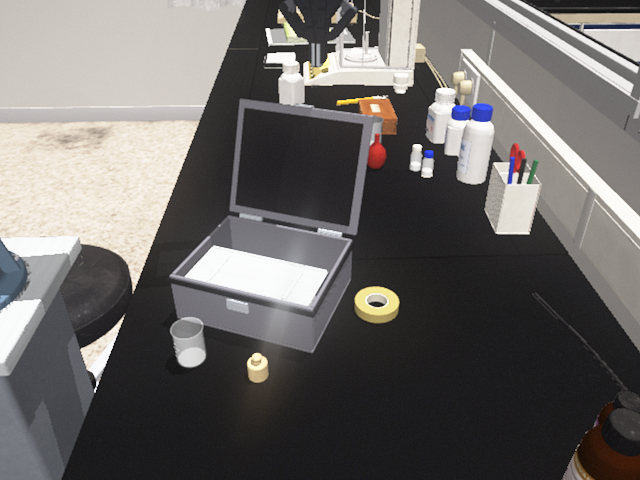

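View pics/scene5.png

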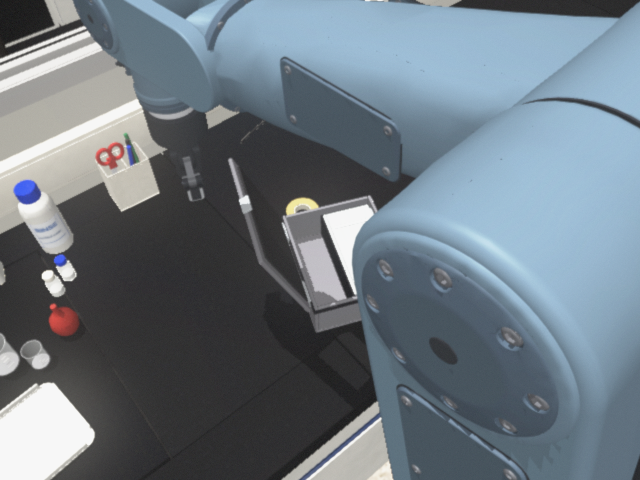

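View pics/wrist5.png

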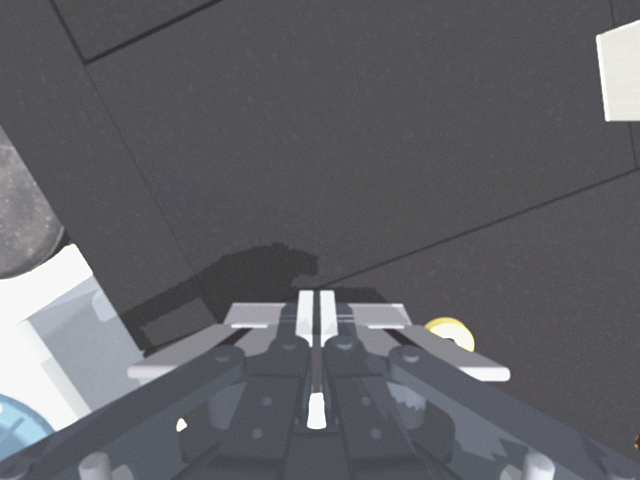

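The flap edge seen at (213.7,245.7) matches the folded-flat projection (214.1,245.1). The fingers are behind the lid and clear of it.

```bash
python3 -m jog '[[0,20,0,0,0,0,1],[0,20,0,0,0,0,1],[0,20,0,0,0,0,1],[0,17,0,0,0,0,1],[0,0,-12,0,0,0,1],[0,0,-12,0,0,0,1],[0,0,-5,0,0,0,1],[0,0,0,0,0,0,1]]'; python3 - <<'E'
from h import *
st()
cv2.imwrite(f"pics/scene6.png",camera('scene'))
cv2.imwrite(f"pics/wrist6.png",camera('wrist'))
for a in np.arange(1.6,-.01,-.1):
    c=lid(a,0,.15,.008); print(round(a,2),np.round([c[1]*1e3+11,c[2]*1e3],1))
E
```

```text
time_s: 9.08
eef_pos: [0.5862, 0.1502, 0.2302]
eef_rot: [0.694, -0.694, 0.135, -0.137]
wrist_force: [1.4, 0.1, 0.7]
opening: -0.001
t 9.08 case pos mm [  1.1 203.9 230.2] F case [1.3 0.6 0.7] open -0.0
tool axes in case cols
 [[ 1.     0.002  0.002]
 [-0.002  0.001  1.   ]
 [ 0.002 -1.     0.001]]
1.6 [119.4 231.7]
1.5 [104.4 232.2]
1.4 [ 89.4 231.2]
1.3 [ 74.6 228.7]
1.2 [ 60.1 224.7]
1.1 [ 46.1 219.3]
1.0 [ 32.7 212.5]
0.9 [ 20.  204.5]
0.8 [  8.2 195.2]
0.7 [ -2.6 184.8]
0.6 [-12.3 173.3]
0.5 [-20.8 160.9]
0.4 [-28.  147.8]
0.3 [-33.9 134. ]
0.2 [-38.4 119.6]
0.1 [-41.5 104.9]
-0.0 [-43.  90.]
```

View pics/scene6.png

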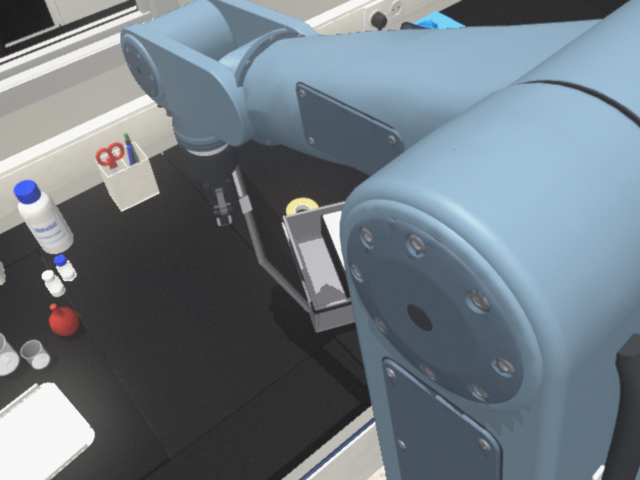

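View pics/wrist6.png

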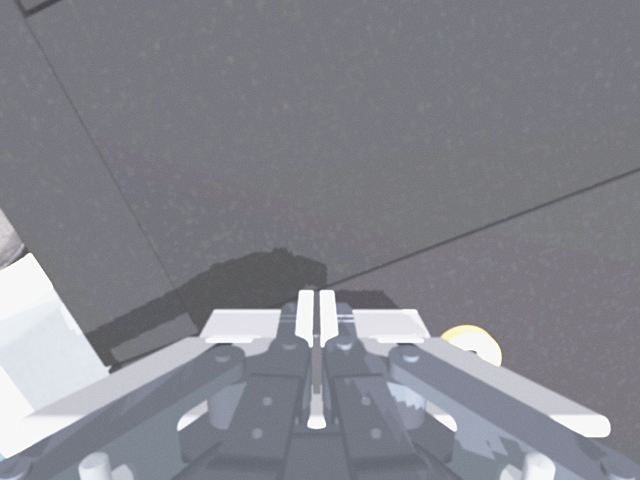

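The tip is behind the lid's edge with a few mm to spare. Now I'll push towards case -y.

```bash
python3 -m jog '[[0,0,-5,0,0,0,1],[0,0,-5,0,0,0,1],[0,0,-5,0,0,0,1],[0,0,-5,0,0,0,1],[0,0,-5,0,0,0,1],[0,0,-5,0,0,0,1],[0,0,-5,0,0,0,1],[0,0,-5,0,0,0,1]]'; python3 -c "
from h import *
st()"
```

```text
time_s: 9.85
eef_pos: [0.5709, 0.115, 0.2288]
eef_rot: [0.694, -0.694, 0.134, -0.135]
wrist_force: [0.6, 3.0, 2.9]
opening: -0.001
t 9.85 case pos mm [2.000e-01 1.655e+02 2.288e+02] F case [-0.6  3.   2.9] open -0.0
tool axes in case cols
 [[ 1.     0.001 -0.001]
 [ 0.001  0.001  1.   ]
 [ 0.001 -1.     0.001]]
```

```bash
python3 -m jog '[[0,0,-6,0,0,0,1],[0,0,-6,0,0,0,1],[0,0,-6,0,0,0,1],[0,0,-6,0,0,0,1],[0,0,-6,0,0,0,1],[0,0,-6,0,0,0,1],[0,0,-6,0,0,0,1],[0,0,-6,0,0,0,1]]'; python3 -c "
from h import *
st()
cv2.imwrite('pics/scene7.png',camera('scene'))
cv2.imwrite('pics/side7.png',camera('side'))"
```

```text
time_s: 10.52
eef_pos: [0.554, 0.0708, 0.2325]
eef_rot: [0.695, -0.694, 0.133, -0.136]
wrist_force: [-4.2, 4.7, 21.9]
opening: -0.004
t 10.52 case pos mm [  1.1 118.2 232.5] F case [-5.7  2.8 21.9] open -0.0
tool axes in case cols
 [[ 1.     0.005 -0.001]
 [ 0.001  0.002  1.   ]
 [ 0.005 -1.     0.002]]
```

View pics/scene7.png

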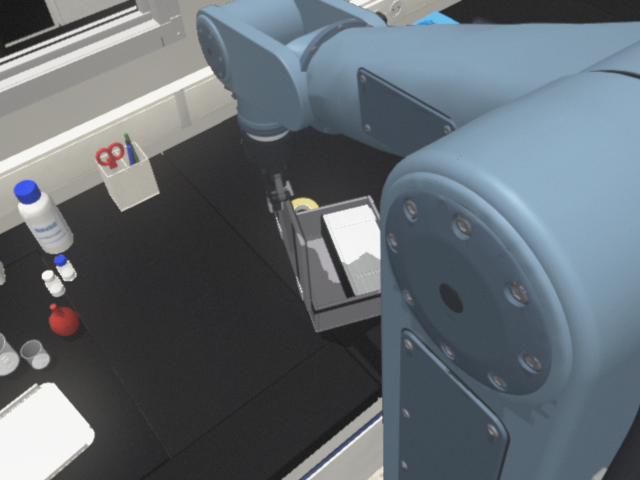

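View pics/side7.png

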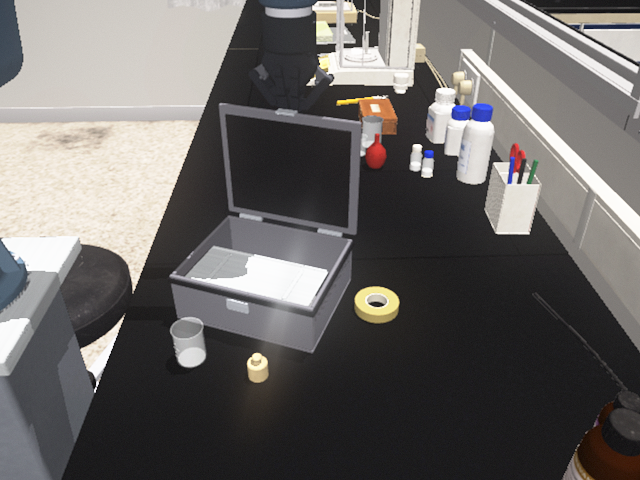

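The upward force has reached 22 N, so the lid's rising edge is catching a step higher up the finger. I'll ease back and use only the tip, nearer the free edge.

```bash
python3 -m jog '[[0,-3,3,0,0,0,1],[0,-3,3,0,0,0,1],[0,-4,5,0,0,0,1],[0,-4,4,0,0,0,1],[0,-4,0,0,0,0,1],[0,-4,0,0,0,0,1],[0,0,0,0,0,0,1]]'; python3 -c "
from h import *
st()
cv2.imwrite('pics/side8.png',camera('side'))
for a in np.arange(1.6,-.01,-.1):
    c=lid(a,0,.172,.008); print(round(a,2),np.round([c[1]*1e3+11,c[2]*1e3],1))
"
```

```text
time_s: 11.2
eef_pos: [0.5588, 0.0846, 0.2511]
eef_rot: [-0.694, 0.694, -0.134, 0.135]
wrist_force: [-0.9, 0.6, -0.3]
opening: -0.003
t 11.2 case pos mm [  0.3 132.8 251.1] F case [-1.   0.2 -0.3] open -0.0
tool axes in case cols
 [[ 1.     0.001 -0.001]
 [ 0.001  0.     1.   ]
 [ 0.001 -1.     0.   ]]
1.6 [120.  253.7]
1.5 [102.8 254.1]
1.4 [ 85.6 252.9]
1.3 [ 68.7 249.9]
1.2 [ 52.1 245.2]
1.1 [ 36.1 238.9]
1.0 [ 20.8 231.1]
0.9 [  6.3 221.7]
0.8 [ -7.1 211. ]
0.7 [-19.4 198.9]
0.6 [-30.4 185.7]
0.5 [-40.1 171.5]
0.4 [-48.3 156.3]
0.3 [-55.  140.5]
0.2 [-60. 124.]
0.1 [-63.3 107.1]
-0.0 [-65.  90.]
```

View pics/side8.png

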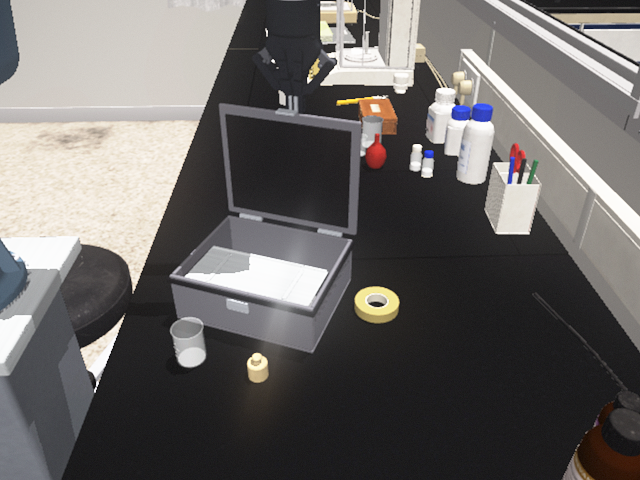

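The force is back to zero. Pushing again with the tip at about 172 mm from the hinge.

```bash
python3 -m jog '[[0,0,-4,0,0,0,1],[0,0,-4,0,0,0,1],[0,0,-5,0,0,0,1],[0,-1,-5,0,0,0,1],[0,0,-5,0,0,0,1]]';python3 -m jog '[[0,0,-5,0,0,0,1],[0,0,-5,0,0,0,1],[0,0,-5,0,0,0,1],[0,0,-5,0,0,0,1]]'; python3 -c "
from h import *
st()"
```

```text
time_s: 11.67
eef_pos: [0.5495, 0.0629, 0.2511]
eef_rot: [0.694, -0.694, 0.135, -0.135]
wrist_force: [-0.5, 2.4, -1.0]
opening: 0.003
time_s: 12.0
eef_pos: [0.5421, 0.0443, 0.2512]
eef_rot: [0.694, -0.694, 0.135, -0.135]
wrist_force: [0.4, 1.4, -1.2]
opening: 0.003
t 12.0 case pos mm [ -0.   89.2 251.2] F case [-0.1  1.4 -1.2] open 0.0
tool axes in case cols
 [[ 1.    -0.    -0.001]
 [ 0.001  0.     1.   ]
 [-0.    -1.     0.   ]]
```

```bash
python3 -m jog '[[0,1,-6,0,0,0,1],[0,1,-6,0,0,0,1],[0,1,-6,0,0,0,1],[0,1,-6,0,0,0,1],[0,1,-6,0,0,0,1],[0,2,-6,0,0,0,1],[0,2,-6,0,0,0,1],[0,2,-6,0,0,0,1]]';python3 -m jog '[[0,2,-5,0,0,0,1],[0,3,-5,0,0,0,1],[0,3,-5,0,0,0,1],[0,3,-5,0,0,0,1],[0,4,-5,0,0,0,1],[0,4,-5,0,0,0,1]]'; python3 -c "
from h import *
st()"
```

```text
time_s: 12.67
eef_pos: [0.5241, -0.0005, 0.2401]
eef_rot: [-0.694, 0.694, -0.135, 0.135]
wrist_force: [1.0, 2.7, -1.1]
opening: 0.001
time_s: 13.17
eef_pos: [0.5131, -0.0283, 0.2211]
eef_rot: [-0.694, 0.694, -0.135, 0.135]
wrist_force: [1.1, 1.0, 2.3]
opening: -0.001
t 13.17 case pos mm [  0.3  11.1 221.1] F case [0.6 1.3 2.3] open -0.0
tool axes in case cols
 [[ 1.     0.001 -0.001]
 [ 0.001 -0.     1.   ]
 [ 0.001 -1.    -0.   ]]
```

Forces are 1 to 3 N, so I'll carry on.

```bash
python3 -m jog '[[0,4,-5,0,0,0,1],[0,4,-5,0,0,0,1],[0,4,-5,0,0,0,1],[0,5,-5,0,0,0,1],[0,5,-5,0,0,0,1],[0,5,-4,0,0,0,1],[0,5,-4,0,0,0,1],[0,5,-4,0,0,0,1]]';python3 -m jog '[[0,5,-4,0,0,0,1],[0,5,-3,0,0,0,1],[0,5,-3,0,0,0,1],[0,5,-3,0,0,0,1],[0,5,-3,0,0,0,1],[0,5,-2,0,0,0,1]]'; python3 -c "
from h import *
st()
cv2.imwrite('pics/side9.png',camera('side'))"
```

```text
time_s: 13.83
eef_pos: [0.499, -0.0623, 0.1837]
eef_rot: [0.694, -0.694, 0.135, -0.135]
wrist_force: [0.0, -0.4, 0.8]
opening: 0.001
time_s: 14.33
eef_pos: [0.4924, -0.0789, 0.1537]
eef_rot: [0.694, -0.694, 0.135, -0.135]
wrist_force: [-0.9, 0.0, 0.2]
opening: -0.001
t 14.33 case pos mm [  0.  -43.7 153.7] F case [-0.9 -0.3  0.2] open -0.0
tool axes in case cols
 [[ 1.    -0.    -0.001]
 [ 0.001 -0.     1.   ]
 [-0.    -1.    -0.   ]]
```

View pics/side9.png

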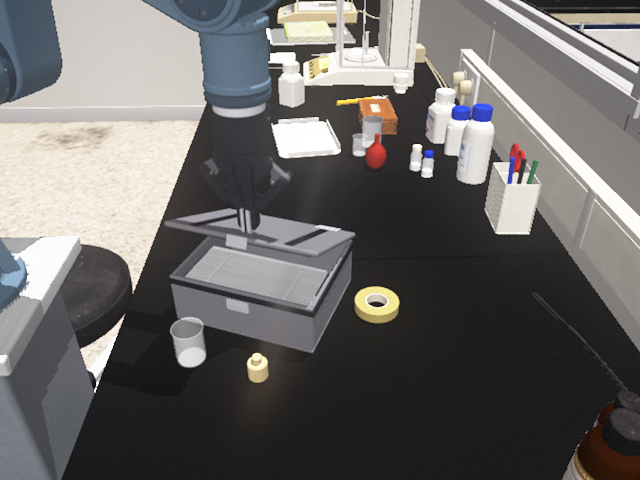

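The lid is nearly down at about 0.4 rad, with the tip on its top face. Now lowering it to the stop.

```bash
python3 -m jog '[[0,5,-2,0,0,0,1],[0,5,-2,0,0,0,1],[0,5,-2,0,0,0,1],[0,5,-2,0,0,0,1],[0,5,-1,0,0,0,1],[0,5,-1,0,0,0,1],[0,5,-1,0,0,0,1],[0,5,-1,0,0,0,1]]';python3 -m jog '[[0,5,0,0,0,0,1],[0,5,0,0,0,0,1],[0,4,0,0,0,0,1],[0,2,0,0,0,0,1],[0,0,0,0,0,0,1]]'; python3 -c "
from h import *
st()"
```

```text
time_s: 15.05
eef_pos: [0.488, -0.0899, 0.1138]
eef_rot: [-0.694, 0.694, -0.135, 0.135]
wrist_force: [-1.0, -0.2, 0.6]
opening: 0.0
time_s: 15.47
eef_pos: [0.4877, -0.0895, 0.0976]
eef_rot: [0.694, -0.694, 0.135, -0.134]
wrist_force: [0.2, -1.1, -0.4]
opening: -0.002
t 15.47 case pos mm [ -0.3 -55.3  97.6] F case [ 0.5 -0.9 -0.4] open -0.0
tool axes in case cols
 [[ 1.    -0.001 -0.001]
 [ 0.001  0.     1.   ]
 [-0.001 -1.     0.   ]]
```

```bash
python3 -m jog '[[0,2,0,0,0,0,1],[0,2,0,0,0,0,1],[0,2,0,0,0,0,1],[0,0,0,0,0,0,1]]';python3 -m jog '[[0,1,0,0,0,0,1],[0,0,0,0,0,0,1],[0,0,0,0,0,0,1]]'
```

```text
time_s: 15.8
eef_pos: [0.488, -0.0897, 0.092]
eef_rot: [0.694, -0.694, 0.135, -0.135]
wrist_force: [0.5, -0.2, -0.1]
opening: -0.002
time_s: 16.05
eef_pos: [0.488, -0.0897, 0.0913]
eef_rot: [0.694, -0.694, 0.135, -0.135]
wrist_force: [0.0, 0.4, 0.1]
opening: -0.001
```

```bash
python3 -m jog '[[0,1,0,0,0,0,1],[0,0,0,0,0,0,1],[0,0,0,0,0,0,1]]';python3 -m jog '[[0,0.7,0,0,0,0,1],[0,0,0,0,0,0,1],[0,0,0,0,0,0,1]]'
```

```text
time_s: 16.3
eef_pos: [0.488, -0.0897, 0.0903]
eef_rot: [0.694, -0.694, 0.135, -0.135]
wrist_force: [1.3, 0.0, -0.5]
opening: 0.001
time_s: 16.55
eef_pos: [0.4881, -0.0898, 0.09]
eef_rot: [-0.694, 0.694, -0.135, 0.135]
wrist_force: [-2.5, 0.9, 6.0]
opening: 0.001
```

The tip stopped at z = 90.0 mm with 6 N, exactly the height of the shut lid's top face. Retreating.

```bash
python3 -m jog '[[0,-5,0,0,0,0,1],[0,-20,0,0,0,0,1],[0,-35,0,0,0,0,1],[0,-35,0,0,0,0,1],[0,-35,0,0,0,0,1],[0,-35,0,0,0,0,1],[0,-20,0,0,0,0,1],[0,0,0,0,0,0,1]]'; python3 - <<'E'
from h import *
st()
for n in ("side","wrist"): cv2.imwrite(f"pics/{n}10.png",camera(n))
for a in (0,.05): print(np.round(proj('side',[case_to_w(lid(a,x,.19,.008)) for x in (-.113,.113)]),1))
im=cv2.imread('pics/side10.png');cv2.imwrite('pics/side10_c.png',cv2.resize(im[210:360,165:365],None,fx=4,fy=4,interpolation=cv2.INTER_CUBIC))
E
```

```text
time_s: 17.22
eef_pos: [0.4906, -0.0908, 0.2806]
eef_rot: [-0.693, 0.695, -0.131, 0.138]
wrist_force: [-0.1, -0.4, 0.4]
opening: -0.003
t 17.22 case pos mm [  2.9 -55.4 280.6] F case [ 0.1 -0.5  0.4] open -0.0
tool axes in case cols
 [[ 1.     0.01  -0.001]
 [ 0.001 -0.     1.   ]
 [ 0.01  -1.    -0.   ]]
[[165.1 271.1]
 [314.2 306. ]]
[[164.3 265.4]
 [314.4 300.1]]
```

View pics/side10.png

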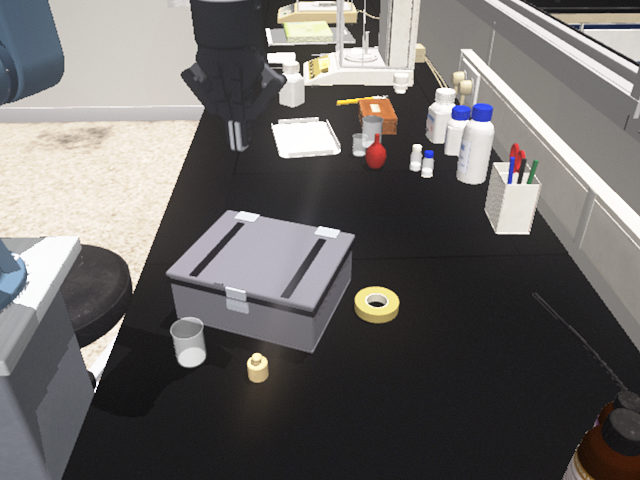

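View pics/side10_c.png

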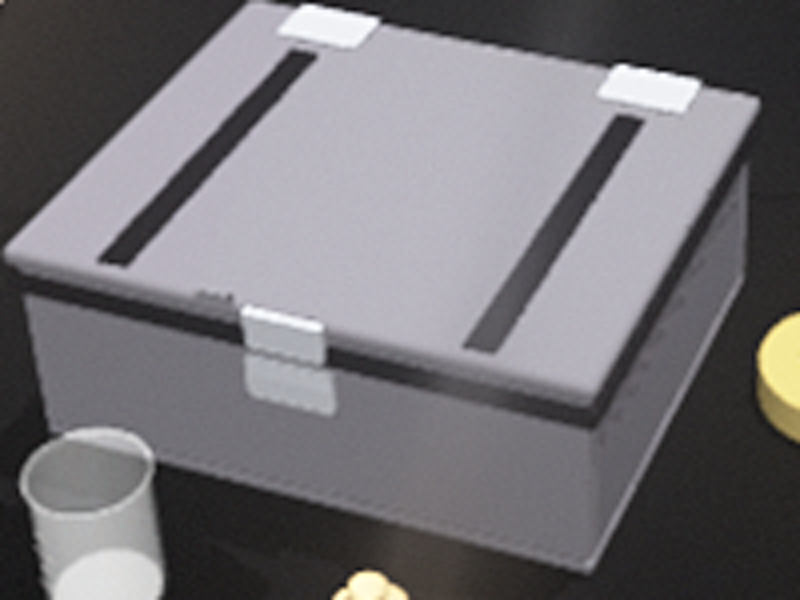

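The lid is shut, with its near corner at (315,308) against (314,306) predicted for 0 rad. The latch meets its catch, and the beaker, weight and tape are at their starting pixels. The arm is clear.

```bash
python3 -c "
from bench import *
print(hand_in())"
```

```text
the job is handed in; nothing more can be done
None
```

The vial case is closed: I folded the flap down with the shut fingertips, then swung the lid shut from behind. The job was handed in at about 17 s, with no verdict reported.

- **Flap:** the tip stopped at z = 71.0 mm with about 6 N, which is the folded height. The side picture taken after it was folded matched 0 rad to within about 2 px.
- **Lid:** the tip stopped at z = 90.0 mm with about 6 N, which is the shut height. The near corner was at (315,308), against (314,306) predicted for 0 rad and (314,300) for 0.05 rad.
- **Bystanders and arm:** the beaker, weight and tape were at their starting pixels. The arm ended about 190 mm above the lid with the wrist force near zero.
- **One check out of line:** early in the lid swing, the lid's edge caught a step on the finger and the wrist read about 22 N upward, where I expected about 3 N. That is under the 30 N limit as read at the end of that move. I backed off, raised the tip and pushed on, with at most about 3 N read during the rest of the swing.
- **Not checked:** the vials could not be seen once the flap covered them. They stood upright when last seen, with the flap half-way down, and it went down flat.

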